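# Find the clear nest by feel and seat the canister

### The job

Load the new brass-necked canister into the weld fixture: two of its three nests still have a dark steel slug left at the bottom, so feel gently with the canister's foot for the one that is clear, without forcing it down on a slug. Push it fully home in the clear nest, past the drag of the spring ball, and let it go standing upright; keep it upright all the way and leave everything else on the table where it is.

Things in the scene. Friction and masses are not known exactly. Their poses are not given: they have to be found in the camera images.
- fixture: bare aluminium weld-fixture block fixed to the table, 100 (x) x 260 (y) x 55 mm (z), with three identical round upright nests in a row along its y axis at y = -80, 0, +80 mm. Origin: centre of its underside, z up. Each nest is a bore of 46 mm with a 2 mm chamfer, 40 mm deep
- base_plate: dark steel plate 100 x 290 x 15 mm under the block, fixed; its top, 15 mm above the table, is the floor of all three nests. Origin: centre of its underside. It takes whatever thrust is put on a nest floor or on a slug
- nest0 (a point): centre of the mouth of the nest at y = -80 mm of the fixture, level with the block's top, 55 mm above the table; z up, y along the row. All nests: a spring ball on the bore's +x side, 14 mm below the mouth, sticks out 3 mm and drags on what slides past (about 3 to 15 N either way), so a canister does not drop home by its weight but must be pushed
- nest1 (a point): the same for the middle nest. Two of the three nests, any two, hold a loose dark steel slug, a disc 42.6 mm across, one 12 and one 16 mm high, lying flat on the floor; the third is clear. A canister stopped by a slug stands 12 or 16 mm higher than one that is home
- nest2 (a point): the same for the nest at y = +80 mm
- canister_mid (a point): centre of the new canister, 55 mm above its foot, z towards the neck: stainless cylinder 44 mm across, 110 mm high, brass-banded neck 36 mm across (top 14 mm), about 0.3 kg, standing on the table. Grip it 20 to 30 mm above this point, on the straight part (which ends 37 mm above it), so the fingers stay clear of the block
- canister: the same canister, origin at the centre of its underside, which has a chamfer 3.5 mm wide and 5 mm high; home in a clear nest it lies 40 mm below the mouth
- done0_mid (a point): a finished collar, bystander: squat stainless cylinder 52 mm across, 64 mm high with a copper-coloured weld band; point at its centre
- done1_mid (a point): a finished collar, bystander: squat stainless cylinder 52 mm across, 64 mm high with a copper-coloured weld band; point at its centre
- done2_mid (a point): a finished collar, bystander: squat stainless cylinder 52 mm across, 64 mm high with a copper-coloured weld band; point at its centre
- hammer_grip (a point): hammer lying on the table, bystander; point on its handle
- wrench_grip (a point): wrench lying on the table, bystander; point on its handle
- wire_brush_grip (a point): brush lying on the table, bystander; point on its handle
- magnet_mid (a point): red holding magnet, block 60 x 45 x 25 mm, bystander; point at its centre
There are look-alikes about, which are no part of the job. Leave any orange look-alike of the canister alone.

How it is judged:
On the way:
1. the canister is lifted clear of the table (foot more than 65 mm up) (height (world z) of canister above 0.065 m), for 0.1 s.
At the end, for the whole second after the job is handed in: the canister stands in the clear nest: foot within 4 mm of the nest's floor (19 mm above the table at most) and within 5 mm of the nest's axis, tilted less than 4 degrees, at rest and released ((horizontal distance between canister and nest0 below 0.005 m or horizontal distance between canister and nest1 below 0.005 m or horizontal distance between canister and nest2 below 0.005 m) and z of canister in the frame of fixture below 0.019 m and angle between canister's own z axis and vertical below 0.07 rad and linear speed of canister below 0.02 m/s and contact force between the fingers and canister below 0.1 N); the robot touches nothing.
It fails at once if a nest floor, directly or through a slug, is pressed with more than 40 N (contact force between base_plate and anything else above 40 N).
It fails at once if the canister is tipped more than 30 degrees (angle between canister's own z axis and vertical above 0.52 rad).
It fails at once if a bystander is moved more than 30 mm (distance of any of done0_mid, done1_mid, done2_mid, hammer_grip, wrench_grip, wire_brush_grip, magnet_mid from where it was at the start of the episode above 0.03 m).
It also fails if it takes over 67 s, if anything falls off the work surface, if the arm or the gripper's body presses on something with over 40 N, if the wrist force passes 120 N, or if a joint passes its speed limit or range.

### The arm

A 7-joint arm with a two-finger parallel gripper is mounted at the origin on the work surface. World frame = base frame: x ahead of the robot, y to its left, z up, the work surface at z = 0. Lengths are in m, angles in rad, forces in N, time in s.
With the tool pointing down it reaches from about 0.4 to 0.75 m from the base axis. Payload 19.5 kg.
Tool frame: the origin (TCP) lies between the finger pads; the fingertips stand 22 mm ahead of it and the grasp point (between the pads) lies 3 mm ahead of it (env.tip_reach is the distance from the TCP to the fingertips, in m); z points along the fingers, y is the line along which they close (so a half turn about z gives the same grasp; the last joint's range is limited). The gripper opens to 85 mm and grips with 20 to 120 N. Pads are 22 mm wide; open, the fingers measure 114 mm over their backs; the gripper's body (76 mm by 85 mm) begins 54 mm behind the grasp point. The pads swing forward as they close: fully open they stand 13 mm farther back than shut.
Start: joints at [1.212, 0.707, -0.028, 1.485, 0.022, 0.951, -0.075], TCP at [0.179, -0.546, 0.253] pointing down, gripper open.
Joint ranges: [-2.71, 2.71], [-0.32, 2.16], [-1.57, 1.52], [0, 2.45], [-1.46, 4.6], [0, 2.02], [-2.83, 2.83]. Speed limits (rad/s): [1.89, 1.89, 2.57, 2.57, 3.01, 3.01, 3.01].

### API

Orientations are given as a rotation vector (axis times angle).
In Python, from plant import env gives the robot as it stands. The module is installed in compiled form; this text tells all that it offers.
- The arm moves only by the tool send_rows, never from a script. Its argument "deltas" is a list of rows, each an object of numbers: "x", "y", "z": the shift along the world's x, y, z in m; "rx", "ry", "rz": the turn, a rotation vector about the world's x, y, z in rad; "grip": the closure, from -1 (fully open) to 1 (shut). In form: [{"x": .., "y": .., "z": .., "rx": .., "ry": .., "rz": .., "grip": ..}, ...]. A call has 1 to 20 rows; each row is the pose to reach, as a shift and turn from the pose commanded when the call began; what a row does not reach only later rows make up. A row lasts 1/8 s, in which the tool goes at most 62.5 mm and 10.7 degrees, less where a joint would pass 70% of its speed; a pose out of reach is approached as far as the arm can. A call with a gripper value outside its range is refused whole. The fingers move at their own pace and stop on an object; the grip force is fixed at half the most. Time passes only in rows, so rows that repeat a pose let the fingers close. It gives the time, the measured TCP pose, the force, the opening and the grip force at its end, in the units of the state.
- env.state(): the state, without advancing time (a new reading comes with each control period).
- env.grab_frame(name): name is "scene" or "top" or "wrist"; returns the picture (420x560x3 uint8, red, green, blue); there is no depth.
- env.camera_model(name): a dict with "fx", "fy", "cx", "cy" (pixels), "k1" (the pictures are not rectified: a ray, as slopes to the right and down, at radius r is drawn at 1 + k1 r^2 times it, then the intrinsics apply), "extrinsics" (4x4, takes a point from camera to world coordinates); the wrist camera has in their place "tool_from_camera" (4x4, takes a point from camera to tool coordinates, whose origin is the TCP and whose axes are the flange's). Camera axes: x right, y up, looking along -z (the intrinsics and any distortion apply to the point x, -y, -z); pixel columns grow to the right and rows downward; lengths in m; the calibration is good to about 2 mm. A picture is of the moment at which its call begins: read the wrist's pose just before it. camera_model takes no time and is no camera call.
- env.sign_off(): hands the job in; it is judged then, once.
The state is a dict: "time_s": time; "joints": joint angles; "joint_vel": joint speeds; "joint_torque": joint torques, N m; "ee_pos": TCP position; "orientation": TCP orientation; "force": force on the tool from outside, world axes, zero at the start; "ft_torque": the same for the moment, N m; "width": finger opening in m; "gripper_force": force on a finger pad.
Only numpy, scipy, OpenCV 4.12 (cv2) and the standard library are available. Lean on these libraries where they do the work, as an engineer would, in place of code of your own. Each camera call takes 0.05 s, during which the arm holds its last target. There are 200 camera calls.

## Working session

There is one attempt and no reset: what is moved stays moved. The work goes in short steps, Python scripts to look and compute and a tool call to move; the robot and the scene stay as the last step left them, time stands still between calls to the robot, and variables do not carry over. Pictures are saved under pics/ and viewed, at most 10 in all, crops included, and the job is handed in when it is done.

Besides the shell and the picture viewer there is one more tool, called after "Request:" as a command line: name --argument value ..., lists and objects as JSON in quotes. send_rows: Moves the arm, as the interface text tells. Its arguments: {"type":"object","properties":{"deltas":{"type":"array"}},"required":["deltas"]}

```bash
mkdir -p pics; cat > h.py <<'E'
import numpy as np,cv2
from plant import env
from scipy.spatial.transform import Rotation as R
def save(n,f,img=None):
    im=env.grab_frame(n) if img is None else img
    cv2.imwrite('pics/'+f,im[:,:,::-1]); return im
def ray(n,u,v,st=None):
    m=env.camera_model(n)
    x=(u-m['cx'])/m['fx'];y=(v-m['cy'])/m['fy'];k=m['k1']
    a,b=x,y
    for _ in range(30):
        s=1+k*(a*a+b*b);a,b=x/s,y/s
    if n=='wrist':
        T=np.eye(4);T[:3,:3]=R.from_rotvec(st['orientation']).as_matrix();T[:3,3]=st['ee_pos']
        T=T@np.array(m['tool_from_camera'])
    else:T=np.array(m['extrinsics'])
    return T[:3,3],T[:3,:3]@np.array([a,-b,-1.])
def onplane(n,u,v,z,st=None):
    o,d=ray(n,u,v,st);return o+d*(z-o[2])/d[2]
def proj(n,p,st=None):
    m=env.camera_model(n)
    if n=='wrist':
        T=np.eye(4);T[:3,:3]=R.from_rotvec(st['orientation']).as_matrix();T[:3,3]=st['ee_pos']
        T=T@np.array(m['tool_from_camera'])
    else:T=np.array(m['extrinsics'])
    c=T[:3,:3].T@(np.array(p)-T[:3,3]);a,b=-c[0]/c[2],c[1]/c[2];s=1+m['k1']*(a*a+b*b)
    return m['cx']+m['fx']*a*s,m['cy']+m['fy']*b*s
E
python3 - <<'E'
from h import *
a=save('scene','s0.png');b=save('top','t0.png')
for n in('scene','top','wrist'):
    m=env.camera_model(n);print(n,{k:np.round(v,3).tolist() for k,v in m.items()})
s=env.state();print({k:np.round(v,3).tolist() for k,v in s.items()},env.tip_reach)
E
```

```text
scene {'fx': 389.132, 'fy': 389.132, 'cx': 279.063, 'cy': 212.539, 'k1': 0.031, 'extrinsics': [[-0.245, -0.778, 0.579, 1.289], [0.97, -0.191, 0.154, 0.205], [-0.009, 0.599, 0.801, 1.044], [0.0, 0.0, 0.0, 1.0]]}
top {'fx': 500.616, 'fy': 500.616, 'cx': 276.707, 'cy': 205.374, 'k1': -0.045, 'extrinsics': [[-0.022, 0.986, -0.164, 0.337], [-1.0, -0.023, -0.004, -0.005], [-0.008, 0.164, 0.986, 1.513], [0.0, 0.0, 0.0, 1.0]]}
wrist {'fx': 351.603, 'fy': 351.603, 'cx': 278.739, 'cy': 214.106, 'k1': -0.054, 'tool_from_camera': [[0.002, 0.951, 0.309, 0.079], [1.0, -0.001, -0.002, -0.001], [-0.001, 0.309, -0.951, -0.12], [0.0, 0.0, 0.0, 1.0]]}
{'time_s': 0.1, 'joints': [1.212, 0.707, -0.028, 1.485, 0.022, 0.951, -0.075], 'joint_vel': [-0.001, -0.003, -0.002, -0.002, -0.0, 0.0, -0.001], 'joint_torque': [0.004, -88.429, 1.237, -23.646, 0.017, 0.005, 0.0], 'ee_pos': [0.179, -0.546, 0.253], 'orientation': [-3.101, -0.495, 0.0], 'force': [0.058, 0.233, -0.474], 'ft_torque': [-0.022, 0.015, -0.042], 'gripper_force': 0.0, 'width': 0.085} 0.022
```

View pics/s0.png

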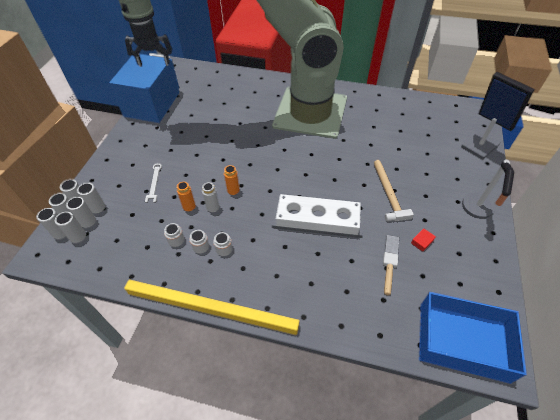

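View pics/t0.png

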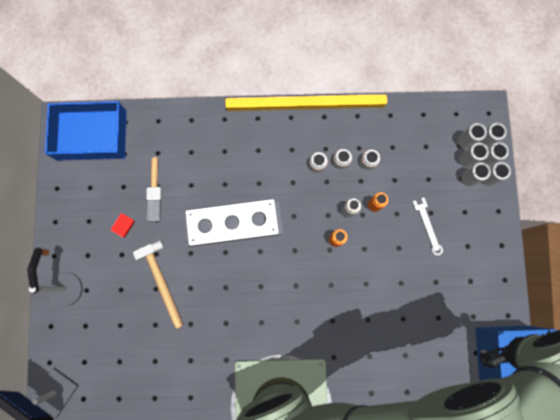

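Candidates for the canister: the grey one at scene (210,197) / top (352,206); two orange look-alikes at scene (185,195), (231,180); squat collars at scene (174,235), (199,240), (222,243); six grey cylinders at scene (70,210). By the description I pick the grey one at top (352,206). I'll check it in a crop and measure it.

```bash
python3 - <<'E'
from h import *
t=cv2.imread('pics/t0.png');s=cv2.imread('pics/s0.png')
c1=cv2.resize(s[160:260,150:260],None,fx=4,fy=4,interpolation=cv2.INTER_CUBIC)
c2=cv2.resize(t[170:260,310:400],(400,400),interpolation=cv2.INTER_CUBIC)
cv2.imwrite('pics/c0.png',np.hstack([c1[:400],c2])[:, :800])
# fixture holes & outline
g=cv2.cvtColor(t,cv2.COLOR_BGR2GRAY)
m=(g>170).astype(np.uint8);m[:, :180]=0;m[:,285:]=0;m[:190]=0;m[255:]=0
cs,_=cv2.findContours(m,cv2.RETR_EXTERNAL,cv2.CHAIN_APPROX_NONE)
c=max(cs,key=cv2.contourArea);r=cv2.minAreaRect(c);print(r)
P=np.array([onplane('top',u,v,.055) for u,v in cv2.boxPoints(r)]);print(P.round(4));print(P.mean(0),np.linalg.norm(P-np.roll(P,1,0),axis=1))
cs,h=cv2.findContours(m,cv2.RETR_CCOMP,cv2.CHAIN_APPROX_NONE)
for k,c in enumerate(cs):
    if h[0][k][3]>=0 and cv2.contourArea(c)>60:
        e=cv2.fitEllipse(c);print('hole',np.round(e[0],1),e[1],onplane('top',*e[0],.055).round(4))
E
```

```text
((231.22251892089844, 221.7446746826172), (35.671630859375, 91.23297119140625), 82.5394287109375)
[[ 0.573   0.2762  0.055 ]
 [ 0.6023  0.0081  0.055 ]
 [ 0.4969 -0.0032  0.055 ]
 [ 0.4681  0.2618  0.055 ]]
[0.53507885 0.13570968 0.055     ] [0.10596551 0.26973685 0.10602975 0.2666111 ]
hole [204.6 225.4] (14.64702320098877, 15.100714683532715) [0.5259 0.2142 0.055 ]
hole [231.4 221.8] (14.326358795166016, 15.22463607788086) [0.5345 0.1351 0.055 ]
hole [258.6 218.2] (14.697150230407715, 15.142178535461426) [0.5433 0.055  0.055 ]
```

View pics/c0.png

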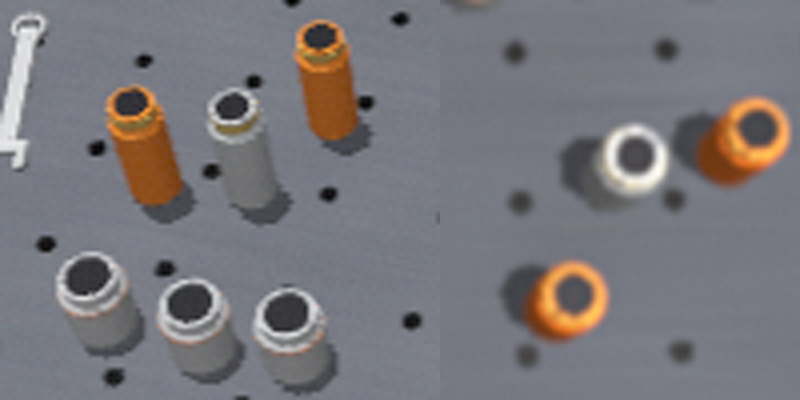

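```bash
python3 - <<'E'
from h import *
t=cv2.imread('pics/t0.png')
g=cv2.cvtColor(t,cv2.COLOR_BGR2GRAY)
for n,(u,v) in dict(can=(353.9,205.5),o1=(380,200),o2=(340,237),d0=(319,160),d1=(343,157),d2=(371,157)).items():
    u0,v0=int(u)-8,int(v)-8
    w=(g[v0:v0+17,u0:u0+17]<100).astype(np.uint8)
    k,l,s,c=cv2.connectedComponentsWithStats(w)
    d=[(np.hypot(*(c[i]-8)),i) for i in range(1,k) if s[i][4]>12];i=min(d)[1]
    p=c[i]+[u0,v0];z=.11 if n in('can','o1','o2') else .064
    print(n,p.round(1),s[i][4],onplane('top',*p,z).round(4))
E
```

```text
can [353.7 204.3] 40 [ 0.5692 -0.218   0.11  ]
o1 [381.1 198.4] 50 [ 0.5843 -0.2971  0.11  ]
o2 [339.9 235.7] 45 [ 0.4806 -0.1749  0.11  ]
d0 [318.7 159.3] 65 [ 0.715  -0.1273  0.064 ]
d1 [343.3 156. ] 69 [ 0.7236 -0.2009  0.064 ]
d2 [371.6 156.6] 74 [ 0.7197 -0.2855  0.064 ]
```

The crop shows the grey canister with its brass neck at crop (635,158), top pixel (354,204), so the choice is confirmed. Next I move above it, with the closing line turned away from the orange neighbours.

Request:
send_rows --deltas '[{"z":0.02,"rz":-0.15,"grip":-1},{"x":0.39,"y":0.328,"z":0.02,"rz":-0.9,"grip":-1},{"x":0.39,"y":0.328,"z":0.02,"rz":-0.9,"grip":-1},{"x":0.39,"y":0.328,"z":0.02,"rz":-0.9,"grip":-1},{"x":0.39,"y":0.328,"z":0.02,"rz":-0.9,"grip":-1},{"x":0.39,"y":0.328,"z":0.02,"rz":-0.9,"grip":-1},{"x":0.39,"y":0.328,"z":0.02,"rz":-0.9,"grip":-1},{"x":0.39,"y":0.328,"z":0.02,"rz":-0.9,"grip":-1},{"x":0.39,"y":0.328,"z":0.02,"rz":-0.9,"grip":-1},{"x":0.39,"y":0.328,"z":0.02,"rz":-0.9,"grip":-1},{"x":0.39,"y":0.328,"z":0.02,"rz":-0.9,"grip":-1},{"x":0.39,"y":0.328,"z":0.02,"rz":-0.9,"grip":-1},{"x":0.39,"y":0.328,"z":0.02,"rz":-0.9,"grip":-1},{"x":0.39,"y":0.328,"z":0.02,"rz":-0.9,"grip":-1}]'

```text
invalid input at $.deltas[0]: expected keys x, y, z, rx, ry, rz, grip
```

```bash
python3 - <<'E'
from h import *
s=env.state();np.save('st.npy',s,allow_pickle=True);w=save('wrist','w0.png')
print(s['time_s'],s['ee_pos'],s['orientation'],np.round(s['joints'],2))
print(proj('wrist',[.569,-.218,.11],s))
g=cv2.cvtColor(w,cv2.COLOR_RGB2GRAY)
k,l,st,c=cv2.connectedComponentsWithStats((g<75).astype(np.uint8))
for i in range(1,k):
    if 200<st[i][4]<8000: print(c[i].round(1),st[i],onplane('wrist',*c[i],.11,s).round(4))
E
```

```text
0.1 [ 0.17905443 -0.54618634  0.25288585] [-3.10130187e+00 -4.95436210e-01  3.47886451e-04] [ 1.21  0.71 -0.03  1.48  0.02  0.95 -0.08]
(np.float64(173.3570058247247), np.float64(-40.33222621934149))
```

View pics/w0.png

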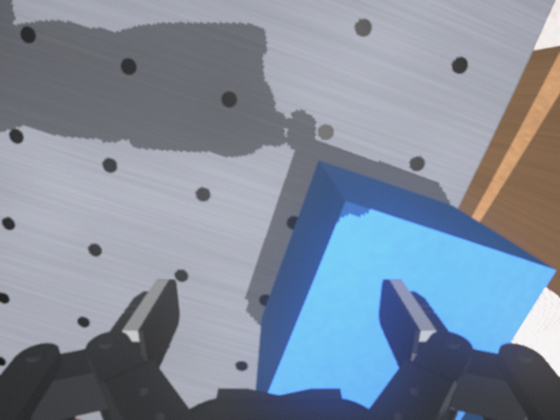

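The move was refused because every row needs all seven keys. This view shows the start pose, over a blue box at (400,290). I'll resend with full rows.

Request:
send_rows --deltas '[{"x":0,"y":0.03,"z":0.03,"rx":0,"ry":0,"rz":-0.15,"grip":-1},{"x":0.39,"y":0.328,"z":0.03,"rx":0,"ry":0,"rz":-0.9,"grip":-1},{"x":0.39,"y":0.328,"z":0.03,"rx":0,"ry":0,"rz":-0.9,"grip":-1},{"x":0.39,"y":0.328,"z":0.03,"rx":0,"ry":0,"rz":-0.9,"grip":-1},{"x":0.39,"y":0.328,"z":0.03,"rx":0,"ry":0,"rz":-0.9,"grip":-1},{"x":0.39,"y":0.328,"z":0.03,"rx":0,"ry":0,"rz":-0.9,"grip":-1},{"x":0.39,"y":0.328,"z":0.03,"rx":0,"ry":0,"rz":-0.9,"grip":-1},{"x":0.39,"y":0.328,"z":0.03,"rx":0,"ry":0,"rz":-0.9,"grip":-1},{"x":0.39,"y":0.328,"z":0.03,"rx":0,"ry":0,"rz":-0.9,"grip":-1},{"x":0.39,"y":0.328,"z":0.03,"rx":0,"ry":0,"rz":-0.9,"grip":-1},{"x":0.39,"y":0.328,"z":0.03,"rx":0,"ry":0,"rz":-0.9,"grip":-1},{"x":0.39,"y":0.328,"z":0.03,"rx":0,"ry":0,"rz":-0.9,"grip":-1},{"x":0.39,"y":0.328,"z":0.03,"rx":0,"ry":0,"rz":-0.9,"grip":-1},{"x":0.39,"y":0.328,"z":0.03,"rx":0,"ry":0,"rz":-0.9,"grip":-1}]'

```text
time_s: 1.9
ee_pos: [0.5689, -0.2187, 0.2834]
orientation: [-3.009, 0.904, -0.0]
force: [-0.8, 0.2, 0.6]
width: 0.0856
gripper_force: 0.0
```

```bash
python3 - <<'E'
from h import *
s=env.state();np.save('st.npy',s,allow_pickle=True);w=save('wrist','w1.png')
print(s['time_s'],s['ee_pos'],s['orientation'],np.round(s['joints'],2))
print(proj('wrist',[.569,-.218,.11],s))
g=cv2.cvtColor(w,cv2.COLOR_RGB2GRAY)
k,l,st,c=cv2.connectedComponentsWithStats((g<75).astype(np.uint8))
for i in range(1,k):
    if 200<st[i][4]<8000: print(c[i].round(1),st[i],onplane('wrist',*c[i],.11,s).round(4))
E
```

```text
1.9 [ 0.56891193 -0.21868664  0.28340055] [-3.00860078e+00  9.03954819e-01 -2.69178684e-04] [ 0.18  0.75  0.31  1.3  -0.23  1.12 -1.65]
(np.float64(278.5214952495674), np.float64(196.12136616351103))
[281.7 195.8] [267 183  30  26 584] [ 0.5677 -0.2204  0.11  ]
```

View pics/w1.png

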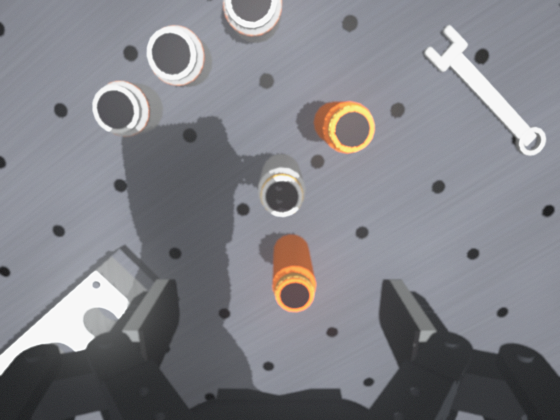

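The canister's mouth is at (282,196), clear of both orange ones along the closing line. I'll descend and grip.

Request:
send_rows --deltas '[{"x":-0.001,"y":-0.001,"z":-0.05,"rx":0,"ry":0,"rz":0,"grip":-1},{"x":-0.001,"y":-0.001,"z":-0.1,"rx":0,"ry":0,"rz":0,"grip":-1},{"x":-0.001,"y":-0.001,"z":-0.14,"rx":0,"ry":0,"rz":0,"grip":-1},{"x":-0.001,"y":-0.001,"z":-0.17,"rx":0,"ry":0,"rz":0,"grip":-1},{"x":-0.001,"y":-0.001,"z":-0.19,"rx":0,"ry":0,"rz":0,"grip":-1},{"x":-0.001,"y":-0.001,"z":-0.2,"rx":0,"ry":0,"rz":0,"grip":-1},{"x":-0.001,"y":-0.001,"z":-0.2,"rx":0,"ry":0,"rz":0,"grip":-1},{"x":-0.001,"y":-0.001,"z":-0.2,"rx":0,"ry":0,"rz":0,"grip":1},{"x":-0.001,"y":-0.001,"z":-0.2,"rx":0,"ry":0,"rz":0,"grip":1},{"x":-0.001,"y":-0.001,"z":-0.2,"rx":0,"ry":0,"rz":0,"grip":1},{"x":-0.001,"y":-0.001,"z":-0.2,"rx":0,"ry":0,"rz":0,"grip":1},{"x":-0.001,"y":-0.001,"z":-0.2,"rx":0,"ry":0,"rz":0,"grip":1},{"x":-0.001,"y":-0.001,"z":-0.2,"rx":0,"ry":0,"rz":0,"grip":1},{"x":-0.001,"y":-0.001,"z":-0.2,"rx":0,"ry":0,"rz":0,"grip":1}]'

```text
time_s: 3.7
ee_pos: [0.5684, -0.2197, 0.0841]
orientation: [3.009, -0.903, 0.002]
force: [-1.8, -0.2, 8.3]
width: 0.0427
gripper_force: 60.2
```

Gripped at 42.7 mm, which fits the body. I'll lift and start towards the fixture.

Request:
send_rows --deltas '[{"x":0,"y":0,"z":0.03,"rx":0,"ry":0,"rz":0,"grip":1},{"x":0,"y":0,"z":0.08,"rx":0,"ry":0,"rz":0,"grip":1},{"x":0,"y":0,"z":0.13,"rx":0,"ry":0,"rz":0,"grip":1},{"x":0,"y":0,"z":0.15,"rx":0,"ry":0,"rz":0,"grip":1},{"x":0,"y":0.04,"z":0.15,"rx":0,"ry":0,"rz":0,"grip":1},{"x":-0.01,"y":0.08,"z":0.15,"rx":0,"ry":0,"rz":0,"grip":1},{"x":-0.01,"y":0.12,"z":0.15,"rx":0,"ry":0,"rz":0,"grip":1},{"x":-0.02,"y":0.13,"z":0.15,"rx":0,"ry":0,"rz":0,"grip":1},{"x":-0.02,"y":0.13,"z":0.15,"rx":0,"ry":0,"rz":0,"grip":1},{"x":-0.02,"y":0.13,"z":0.15,"rx":0,"ry":0,"rz":0,"grip":1},{"x":-0.02,"y":0.13,"z":0.15,"rx":0,"ry":0,"rz":0,"grip":1}]'

```text
time_s: 5.08
ee_pos: [0.5483, -0.0901, 0.2332]
orientation: [3.008, -0.905, 0.0]
force: [-0.1, -0.6, -3.3]
width: 0.0427
gripper_force: 62.0
```

```bash
python3 - <<'E'
from h import *
s=env.state();w=save('wrist','w2.png');t=save('top','t2.png')
print(s['time_s'],s['ee_pos'],s['orientation'],s['force'],s['ft_torque'],s['width'])
m=cv2.resize(w,(448,336));c=cv2.resize(t[170:260,170:330],(640,360))
print(proj('top',s['ee_pos']),proj('wrist',s['ee_pos'],s))
E
```

```text
5.075 [ 0.54828336 -0.09010087  0.23322787] [ 3.00841605e+00 -9.04585042e-01  3.37696283e-04] [-0.14892008 -0.55903264 -3.29572099] [-0.00639112 -0.00599     0.00395775] 0.04267010400048635
(np.float64(311.59643125911356), np.float64(205.4975008112244)) (np.float64(280.2145430416527), np.float64(309.0983950413262))
```

View pics/w2.png

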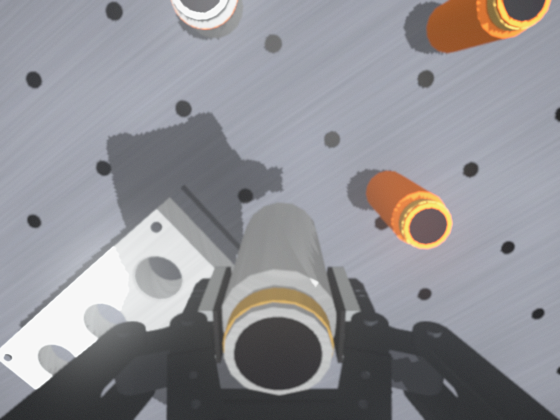

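The canister is held, with its mouth at (279,352) and its foot edge near (282,205). The near nest (nest0) is at (159,277). I'll measure its offset in the hand and the nest position from this image.

```bash
python3 - <<'E'
from h import *
s=env.state()  # arm still
w=cv2.imread('pics/w2.png');g=cv2.cvtColor(w,cv2.COLOR_BGR2GRAY)
e=np.array(s['ee_pos']);Rm=R.from_rotvec(s['orientation']).as_matrix()
print('axes x,y,z',Rm.T.round(3))
k,l,st,c=cv2.connectedComponentsWithStats((g[310:400,230:330]<60).astype(np.uint8))
i=l[352-310,279-230];print(st[i],c[i]+[230,310])
cnt,_=cv2.findContours((l==i).astype(np.uint8),0,1);el=cv2.fitEllipse(max(cnt,key=len));u=np.array(el[0])+[230,310];print(el)
p=onplane('wrist',*u,e[2]+.027,s);print('mouth off tool',Rm.T@(p-e),'world',p-e)
# foot silhouettes prediction
for a in (0,):
    f=e+np.array([0,0,.027-.110]);print('foot centre proj',proj('wrist',f,s),[np.round(proj('wrist',f+.022*(Rm@[np.cos(q),np.sin(q),0]),s),1).tolist() for q in (0,1.57,3.14,4.71)])
# side edges of cylinder
for v in (230,245,260):
    print(v,[int(x) for x in g[v,225:345:4]])
for n in ([.5433,.055,.055],[.5345,.1351,.055]): print(np.round(proj('wrist',n,s),1))
# nest0 mouth
m=(g>150).astype(np.uint8)
k2=(g[245:310,125:195]<150).astype(np.uint8)
kk,l2,s2,c2=cv2.connectedComponentsWithStats(k2);i=l2[277-245,159-125];print(s2[i],c2[i]+[125,245])
cnt,_=cv2.findContours((l2==i).astype(np.uint8),0,1);el=cv2.fitEllipse(max(cnt,key=len));u=np.array(el[0])+[125,245];print(el,onplane('wrist',*u,.055,s))
E
```

```text
axes x,y,z [[ 0.834 -0.551 -0.   ]
 [-0.551 -0.834  0.   ]
 [-0.    -0.    -1.   ]]
[49 42  1  1  1] [279. 352.]Traceback (most recent call last):
  File "<stdin>", line 8, in <module>
cv2.error: OpenCV(4.12.0) /io/opencv/modules/imgproc/src/shapedescr.cpp:361: error: (-201:Incorrect size of input array) There should be at least 5 points to fit the ellipse in function 'fitEllipseNoDirect'
```

```bash
cat > m.py <<'E'
from h import *
def blob(g,u,v,t,hw):
    u0,v0=u-hw,v-hw
    a=(g[v0:v+hw,u0:u+hw]<t).astype(np.uint8)
    k,l,st,c=cv2.connectedComponentsWithStats(a,connectivity=4);i=l[hw,hw]
    cnt,_=cv2.findContours((l==i).astype(np.uint8),0,1);cn=cv2.convexHull(max(cnt,key=len))
    el=cv2.fitEllipse(cn);return np.array(el[0])+[u0,v0],el[1],st[i]
E
python3 - <<'E'
from m import *
s=env.state()
w=cv2.imread('pics/w2.png');g=cv2.medianBlur(cv2.cvtColor(w,cv2.COLOR_BGR2GRAY),5)
e=np.array(s['ee_pos']);Rm=R.from_rotvec(s['orientation']).as_matrix()
print(g[352,220:340:5],g[300:400:5,279])
for t in(70,90,110):
    u,a,st=blob(g,279,352,t,60);p=onplane('wrist',*u,e[2]+.027,s);print(t,u,a,st,'mouth off tool',(Rm.T@(p-e)).round(4))
f=e+np.array([0,0,.027-.110]);print([np.round(proj('wrist',f+.022*(Rm@[np.cos(q),np.sin(q),0]),s),1).tolist() for q in (0,1.57,3.14,4.71)])
for v in (230,245,260): print(v,g[v,225:345:3])
print(g[195:225,282])
for n in ([.5433,.055,.055],[.5345,.1351,.055]): print(np.round(proj('wrist',n,s),1))
print(g[277,125:200:4])
for t in(140,170):
    u,a,st=blob(g,159,277,t,35);print(u,a,st,onplane('wrist',*u,.055,s))
E
```

```text
[ 70 193 196  69  62  62  62  61  61  61  60  60  60  61  61  61  61  62
  61  62  70 199 198 120] [163 148 197 192  69  68  66  65  64  62  61  60  60  58  57  56  56  55
 150 106]
70 [277.60534668 353.46961212] (69.87490844726562, 85.11065673828125) [  16   27   86   70 4678] mouth off tool [ 0.001 -0.001 -0.027]
90 [277.62657547 353.27291489] (71.32905578613281, 86.21678161621094) [  16   26   86   71 4849] mouth off tool [ 0.001 -0.001 -0.027]
110 [277.59228134 353.16143036] (72.09668731689453, 87.14191436767578) [  16   26   87   72 4950] mouth off tool [ 0.0011 -0.001  -0.027 ]
[[279.6, 199.2], [315.1, 233.5], [279.5, 265.7], [244.0, 233.5]]
230 [ 90 106 108 108 108 109 145 141 140 141 142 142 142 142 143 144 145 145
 145 145 145 147 148 149 150 151 151 151 153 154 155 167 168 169 170 169
 168 167 167 167]
245 [113 112 112  97  89 117 140 143 143 143 143 143 142 144 146 146 146 146
 147 146 146 146 150 151 153 153 153 152 151 150 149 141 165 168 168 168
 167 167 166 166]
260 [162 158 120 119 139 143 145 145 144 144 144 144 145 147 149 149 149 148
 148 148 148 147 147 147 147 155 157 156 151 147 138 137 137 161 167 168
 168 168 170 171]
[167 166 166 166 166 165 164 158 150 147 146 145 145 145 145 145 145 145
 145 145 145 145 145 145 145 145 145 145 145 145]
[155.5 279.3]
[101.2 324. ]
[247 237 221 176 175 174 172 175 174 151 130 126 125 124 173 226 227 230
 231]
[156.17061234 271.19907379] (79.49996185302734, 116.25126647949219) [   0    0   70   70 4333] [0.54965048 0.04889567 0.055     ]
[162.16837692 268.364254  ] (19.802289962768555, 39.951812744140625) [ 19  15  38  24 617] [0.54882439 0.04215362 0.055     ]
```

```bash
python3 - <<'E'
from m import *
s=env.state()
w=cv2.imread('pics/w2.png');g=cv2.medianBlur(cv2.cvtColor(w,cv2.COLOR_BGR2GRAY),3)
for t in(195,205,215):
  for (u,v) in((159,277),(104,319)):
    c,a,st=blob(g,u,v,t,32);print(t,c,a,st,onplane('wrist',*c,.055,s).round(4))
im=cv2.resize(w[200:400,0:240],None,fx=3,fy=3,interpolation=cv2.INTER_CUBIC);cv2.imwrite('pics/c1.png',im[:600,:720])
E
```

```text
195 [158.23159599 276.83704567] (40.85231399536133, 47.615028381347656) [   8   11   47   43 1543] [0.5439 0.0511 0.055 ]
195 [ 92.74968719 313.55959892] (66.36881256103516, 100.94368743896484) [   0    0   64   64 2704] [0.5483 0.1339 0.055 ]
205 [158.15046883 276.88857651] (41.45277404785156, 48.58991622924805) [   8   11   48   43 1597] [0.5439 0.0512 0.055 ]
205 [108.86719513 334.26176071] (56.232967376708984, 62.415096282958984) [  12   17   52   47 1808] [0.5209 0.1369 0.055 ]
215 [157.966362   277.03522491] (42.169158935546875, 49.74886703491211) [   7   11   49   44 1663] [0.5439 0.0514 0.055 ]
215 [107.43814087 333.75228119] (55.20631408691406, 65.2029037475586) [  12   17   52   47 1920] [0.5222 0.1378 0.055 ]
```

View pics/c1.png

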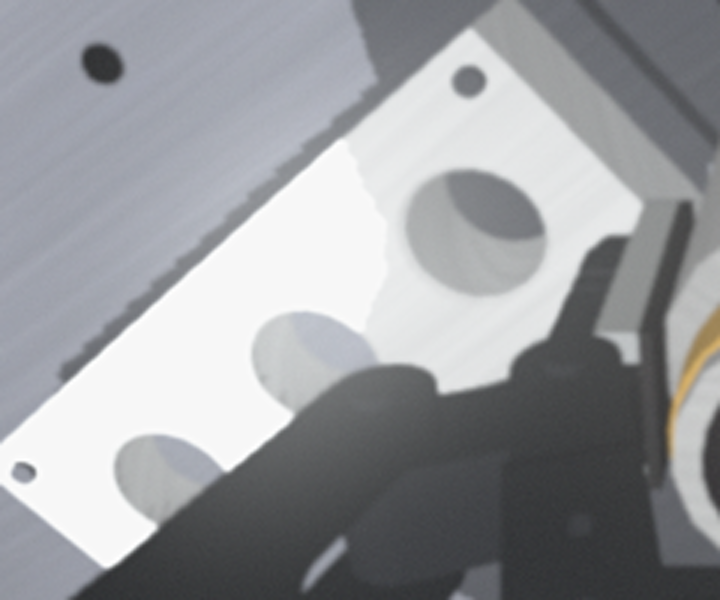

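Nest0 shows at crop (476,232), i.e. full-frame (158,277), giving (0.544, 0.051) against (0.543, 0.055) from the top camera. I'll check from nearer, with the foot hovering beside nest0.

Request:
send_rows --deltas '[{"x":-0.02,"y":0.05,"z":0,"rx":0,"ry":0,"rz":0,"grip":1},{"x":-0.04,"y":0.1,"z":-0.02,"rx":0,"ry":0,"rz":0,"grip":1},{"x":-0.06,"y":0.15,"z":-0.04,"rx":0,"ry":0,"rz":0,"grip":1},{"x":-0.07,"y":0.187,"z":-0.063,"rx":0,"ry":0,"rz":0,"grip":1},{"x":-0.07,"y":0.187,"z":-0.063,"rx":0,"ry":0,"rz":0,"grip":1},{"x":-0.07,"y":0.187,"z":-0.063,"rx":0,"ry":0,"rz":0,"grip":1},{"x":-0.07,"y":0.187,"z":-0.063,"rx":0,"ry":0,"rz":0,"grip":1}]'

```text
time_s: 6.05
ee_pos: [0.4786, 0.0966, 0.1707]
orientation: [-3.008, 0.905, -0.001]
force: [0.2, 1.6, -3.0]
width: 0.0421
gripper_force: 62.3
```

```bash
python3 - <<'E'
from m import *
s=env.state();w=save('wrist','w3.png')
print(s['time_s'],s['ee_pos'],s['orientation'],s['force'])
g=cv2.medianBlur(cv2.cvtColor(w,cv2.COLOR_RGB2GRAY),3)
u,v=map(int,proj('wrist',[.5435,.053,.055],s));print(u,v)
for t in(190,205,220):
    c,a,st=blob(g,u,v,t,50);print(t,c,a,st,onplane('wrist',*c,.055,s).round(4))
E
```

```text
6.05 [0.47863329 0.09664903 0.17068637] [-3.00803553e+00  9.05439085e-01 -1.48435755e-03] [ 0.20078402  1.60060629 -2.98597507]
280 101
190 [281.10905075 100.77279663] (74.30790710449219, 77.57535552978516) [  14   11   75   78 4523] [0.5436 0.0526 0.055 ]
205 [280.76021957 100.98849869] (75.93917083740234, 79.16271209716797) [  13   11   76   79 4731] [0.5436 0.0528 0.055 ]
220 [280.53675461 101.09848404] (77.60025787353516, 80.77289581298828) [  12   10   78   81 4951] [0.5437 0.053  0.055 ]
```

View pics/w3.png

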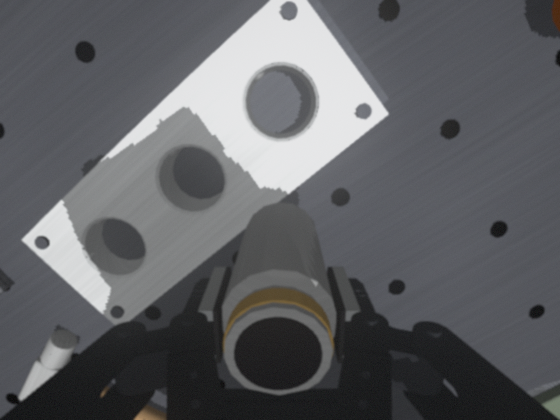

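Nest0 is at (281,101), giving (0.5436, 0.0528); the foot is straight below the grip. I'll move over nest0 and enter its mouth gently.

Request:
send_rows --deltas '[{"x":0.035,"y":-0.025,"z":0,"rx":0,"ry":0,"rz":0,"grip":1},{"x":0.0646,"y":-0.0435,"z":0,"rx":0,"ry":0,"rz":0,"grip":1},{"x":0.0646,"y":-0.0435,"z":0,"rx":0,"ry":0,"rz":0,"grip":1},{"x":0.0646,"y":-0.0435,"z":-0.015,"rx":0,"ry":0,"rz":0,"grip":1},{"x":0.0646,"y":-0.0435,"z":-0.026,"rx":0,"ry":0,"rz":0,"grip":1},{"x":0.0646,"y":-0.0435,"z":-0.029,"rx":0,"ry":0,"rz":0,"grip":1},{"x":0.0646,"y":-0.0435,"z":-0.031,"rx":0,"ry":0,"rz":0,"grip":1},{"x":0.0646,"y":-0.0435,"z":-0.033,"rx":0,"ry":0,"rz":0,"grip":1},{"x":0.0646,"y":-0.0435,"z":-0.035,"rx":0,"ry":0,"rz":0,"grip":1},{"x":0.0646,"y":-0.0435,"z":-0.037,"rx":0,"ry":0,"rz":0,"grip":1}]'

```text
time_s: 7.35
ee_pos: [0.5428, 0.0541, 0.1333]
orientation: [-3.009, 0.903, -0.0]
force: [0.3, -0.1, -2.4]
width: 0.0421
gripper_force: 62.3
```

Request:
send_rows --deltas '[{"x":0,"y":0,"z":-0.0015,"rx":0,"ry":0,"rz":0,"grip":1},{"x":0,"y":0,"z":-0.003,"rx":0,"ry":0,"rz":0,"grip":1},{"x":0,"y":0,"z":-0.0045,"rx":0,"ry":0,"rz":0,"grip":1},{"x":0,"y":0,"z":-0.006,"rx":0,"ry":0,"rz":0,"grip":1},{"x":0,"y":0,"z":-0.006,"rx":0,"ry":0,"rz":0,"grip":1}]'

```text
time_s: 7.98
ee_pos: [0.5427, 0.0541, 0.1272]
orientation: [-3.009, 0.903, 0.0]
force: [0.5, -0.9, -3.4]
width: 0.0429
gripper_force: 62.3
```

Request:
send_rows --deltas '[{"x":0,"y":0,"z":-0.001,"rx":0,"ry":0,"rz":0,"grip":1},{"x":0,"y":0,"z":-0.002,"rx":0,"ry":0,"rz":0,"grip":1},{"x":0,"y":0,"z":-0.003,"rx":0,"ry":0,"rz":0,"grip":1},{"x":0,"y":0,"z":-0.004,"rx":0,"ry":0,"rz":0,"grip":1},{"x":0,"y":0,"z":-0.005,"rx":0,"ry":0,"rz":0,"grip":1},{"x":0,"y":0,"z":-0.005,"rx":0,"ry":0,"rz":0,"grip":1}]'

```text
time_s: 8.72
ee_pos: [0.5427, 0.0541, 0.1222]
orientation: [-3.009, 0.903, -0.0]
force: [1.4, -0.1, -3.6]
width: 0.0428
gripper_force: 62.3
```

Request:
send_rows --deltas '[{"x":0,"y":0,"z":-0.001,"rx":0,"ry":0,"rz":0,"grip":1},{"x":0,"y":0,"z":-0.002,"rx":0,"ry":0,"rz":0,"grip":1},{"x":0,"y":0,"z":-0.003,"rx":0,"ry":0,"rz":0,"grip":1},{"x":0,"y":0,"z":-0.004,"rx":0,"ry":0,"rz":0,"grip":1},{"x":0,"y":0,"z":-0.005,"rx":0,"ry":0,"rz":0,"grip":1},{"x":0,"y":0,"z":-0.005,"rx":0,"ry":0,"rz":0,"grip":1}]'

```text
time_s: 9.48
ee_pos: [0.5427, 0.054, 0.1171]
orientation: [3.009, -0.903, -0.0]
force: [1.2, -2.5, -1.7]
width: 0.0421
gripper_force: 62.5
```

Request:
send_rows --deltas '[{"x":0,"y":0,"z":-0.0005,"rx":0,"ry":0,"rz":0,"grip":1},{"x":0,"y":0,"z":-0.001,"rx":0,"ry":0,"rz":0,"grip":1},{"x":0,"y":0,"z":-0.0015,"rx":0,"ry":0,"rz":0,"grip":1},{"x":0,"y":0,"z":-0.002,"rx":0,"ry":0,"rz":0,"grip":1}]'

```text
time_s: 9.98
ee_pos: [0.5428, 0.0542, 0.1153]
orientation: [-3.009, 0.903, -0.0]
force: [-0.3, -3.1, 1.1]
width: 0.0422
gripper_force: 62.9
```

Request:
send_rows --deltas '[{"x":0,"y":0,"z":-0.0005,"rx":0,"ry":0,"rz":0,"grip":1},{"x":0,"y":0,"z":-0.001,"rx":0,"ry":0,"rz":0,"grip":1},{"x":0,"y":0,"z":-0.001,"rx":0,"ry":0,"rz":0,"grip":1}]'

```text
time_s: 10.35
ee_pos: [0.5427, 0.0541, 0.1142]
orientation: [-3.009, 0.903, -0.0]
force: [0.7, -3.2, 0.8]
width: 0.0426
gripper_force: 62.9
```

Request:
send_rows --deltas '[{"x":0,"y":0,"z":-0.0005,"rx":0,"ry":0,"rz":0,"grip":1},{"x":0,"y":0,"z":-0.001,"rx":0,"ry":0,"rz":0,"grip":1},{"x":0,"y":0,"z":-0.0015,"rx":0,"ry":0,"rz":0,"grip":1},{"x":0,"y":0,"z":-0.0015,"rx":0,"ry":0,"rz":0,"grip":1}]'

```text
time_s: 10.85
ee_pos: [0.5427, 0.0541, 0.1127]
orientation: [-3.009, 0.903, -0.0]
force: [0.6, -3.4, 0.6]
width: 0.0427
gripper_force: 62.9
```

Request:
send_rows --deltas '[{"x":0,"y":0,"z":-0.0005,"rx":0,"ry":0,"rz":0,"grip":1},{"x":0,"y":0,"z":-0.001,"rx":0,"ry":0,"rz":0,"grip":1},{"x":0,"y":0,"z":-0.0015,"rx":0,"ry":0,"rz":0,"grip":1},{"x":0,"y":0,"z":-0.0015,"rx":0,"ry":0,"rz":0,"grip":1}]'

```text
time_s: 11.35
ee_pos: [0.5427, 0.0541, 0.1112]
orientation: [-3.009, 0.903, 0.0]
force: [0.3, -2.8, 0.8]
width: 0.0424
gripper_force: 62.9
```

Request:
send_rows --deltas '[{"x":0,"y":0,"z":-0.0005,"rx":0,"ry":0,"rz":0,"grip":1},{"x":0,"y":0,"z":-0.001,"rx":0,"ry":0,"rz":0,"grip":1},{"x":0,"y":0,"z":-0.001,"rx":0,"ry":0,"rz":0,"grip":1}]'

```text
time_s: 11.72
ee_pos: [0.5427, 0.0541, 0.1102]
orientation: [-3.009, 0.903, 0.0]
force: [0.8, -4.6, -0.7]
width: 0.0424
gripper_force: 62.8
```

Request:
send_rows --deltas '[{"x":0,"y":0,"z":-0.0005,"rx":0,"ry":0,"rz":0,"grip":1},{"x":0,"y":0,"z":-0.001,"rx":0,"ry":0,"rz":0,"grip":1},{"x":0,"y":0,"z":-0.0015,"rx":0,"ry":0,"rz":0,"grip":1},{"x":0,"y":0,"z":-0.002,"rx":0,"ry":0,"rz":0,"grip":1}]'

```text
time_s: 12.22
ee_pos: [0.5427, 0.0541, 0.1083]
orientation: [-3.009, 0.903, -0.0]
force: [-0.5, -3.6, 3.1]
width: 0.0425
gripper_force: 63.0
```

Request:
send_rows --deltas '[{"x":0,"y":0,"z":-0.001,"rx":0,"ry":0,"rz":0,"grip":1},{"x":0,"y":0,"z":-0.002,"rx":0,"ry":0,"rz":0,"grip":1},{"x":0,"y":0,"z":-0.003,"rx":0,"ry":0,"rz":0,"grip":1},{"x":0,"y":0,"z":-0.004,"rx":0,"ry":0,"rz":0,"grip":1},{"x":0,"y":0,"z":-0.005,"rx":0,"ry":0,"rz":0,"grip":1},{"x":0,"y":0,"z":-0.006,"rx":0,"ry":0,"rz":0,"grip":1},{"x":0,"y":0,"z":-0.006,"rx":0,"ry":0,"rz":0,"grip":1}]'

```text
time_s: 13.1
ee_pos: [0.5427, 0.0541, 0.1021]
orientation: [-3.009, 0.903, 0.0]
force: [1.3, -2.2, -0.9]
width: 0.0427
gripper_force: 62.7
```

Request:
send_rows --deltas '[{"x":0,"y":0,"z":-0.0005,"rx":0,"ry":0,"rz":0,"grip":1},{"x":0,"y":0,"z":-0.001,"rx":0,"ry":0,"rz":0,"grip":1},{"x":0,"y":0,"z":-0.0015,"rx":0,"ry":0,"rz":0,"grip":1},{"x":0,"y":0,"z":-0.002,"rx":0,"ry":0,"rz":0,"grip":1},{"x":0,"y":0,"z":-0.002,"rx":0,"ry":0,"rz":0,"grip":1}]'

```text
time_s: 13.72
ee_pos: [0.5427, 0.0541, 0.1002]
orientation: [-3.009, 0.903, -0.0]
force: [1.2, -3.8, 0.2]
width: 0.0425
gripper_force: 62.9
```

Request:
send_rows --deltas '[{"x":0,"y":0,"z":-0.0005,"rx":0,"ry":0,"rz":0,"grip":1},{"x":0,"y":0,"z":-0.001,"rx":0,"ry":0,"rz":0,"grip":1},{"x":0,"y":0,"z":-0.001,"rx":0,"ry":0,"rz":0,"grip":1}]'

```text
time_s: 14.1
ee_pos: [0.5427, 0.0541, 0.0992]
orientation: [-3.009, 0.903, -0.0]
force: [-0.2, -3.1, 1.1]
width: 0.0426
gripper_force: 63.0
```

Request:
send_rows --deltas '[{"x":0,"y":0,"z":-0.0004,"rx":0,"ry":0,"rz":0,"grip":1},{"x":0,"y":0,"z":-0.0008,"rx":0,"ry":0,"rz":0,"grip":1},{"x":0,"y":0,"z":-0.0008,"rx":0,"ry":0,"rz":0,"grip":1}]'

```text
time_s: 14.48
ee_pos: [0.5428, 0.054, 0.0991]
orientation: [-3.009, 0.903, -0.001]
force: [-3.5, -4.0, 16.6]
width: 0.0421
gripper_force: 64.5
```

The floor is felt exactly at the home height (TCP 0.099), so nest0 is the clear one. Now I release.

Request:
send_rows --deltas '[{"x":0,"y":0,"z":0.0003,"rx":0,"ry":0,"rz":0,"grip":1},{"x":0,"y":0,"z":0.0003,"rx":0,"ry":0,"rz":0,"grip":-1},{"x":0,"y":0,"z":0.0003,"rx":0,"ry":0,"rz":0,"grip":-1},{"x":0,"y":0,"z":0.0003,"rx":0,"ry":0,"rz":0,"grip":-1},{"x":0,"y":0,"z":0.0003,"rx":0,"ry":0,"rz":0,"grip":-1},{"x":0,"y":0,"z":0.0003,"rx":0,"ry":0,"rz":0,"grip":-1},{"x":0,"y":0,"z":0.0003,"rx":0,"ry":0,"rz":0,"grip":-1}]'

```text
time_s: 15.35
ee_pos: [0.5427, 0.0541, 0.0988]
orientation: [-3.009, 0.903, -0.0]
force: [-0.4, 0.6, 0.8]
width: 0.0854
gripper_force: 0.0
```

Request:
send_rows --deltas '[{"x":0,"y":0,"z":0.02,"rx":0,"ry":0,"rz":0,"grip":-1},{"x":0,"y":0,"z":0.05,"rx":0,"ry":0,"rz":0,"grip":-1},{"x":0,"y":0,"z":0.1,"rx":0,"ry":0,"rz":0,"grip":-1},{"x":0,"y":0,"z":0.15,"rx":0,"ry":0,"rz":0,"grip":-1},{"x":0,"y":0,"z":0.18,"rx":0,"ry":0,"rz":0,"grip":-1},{"x":0,"y":0,"z":0.18,"rx":0,"ry":0,"rz":0,"grip":-1},{"x":0,"y":0,"z":0.18,"rx":0,"ry":0,"rz":0,"grip":-1},{"x":0,"y":0,"z":0.18,"rx":0,"ry":0,"rz":0,"grip":-1}]'

```text
time_s: 16.35
ee_pos: [0.5425, 0.0541, 0.2779]
orientation: [3.008, -0.903, -0.002]
force: [-0.2, 0.2, -0.1]
width: 0.0857
gripper_force: 0.0
```

```bash
python3 - <<'E'
from m import *
s=env.state();w=save('wrist','w4.png')
print(s['time_s'],s['ee_pos'],s['force'])
g=cv2.medianBlur(cv2.cvtColor(w,cv2.COLOR_RGB2GRAY),3)
p=proj('wrist',[.5432,.0535,.125],s);print(p)
c,a,st=blob(g,int(p[0]),int(p[1]),90,40);print(c,a,st,onplane('wrist',*c,.125,s))
# apparent mouth size -> height check against first view (mouth z .110, camera range scaling)
E
```

```text
16.35 [0.54246065 0.05409102 0.27788819] [-0.23336397  0.22113203 -0.11301766]
(np.float64(279.20349299192526), np.float64(200.99441777366775))Traceback (most recent call last):
  File "<stdin>", line 6, in <module>
  File "m.py", line 7, in blob
    el=cv2.fitEllipse(cn);return np.array(el[0])+[u0,v0],el[1],st[i]
cv2.error: OpenCV(4.12.0) /io/opencv/modules/imgproc/src/shapedescr.cpp:361: error: (-201:Incorrect size of input array) There should be at least 5 points to fit the ellipse in function 'fitEllipseNoDirect'
```

View pics/w4.png

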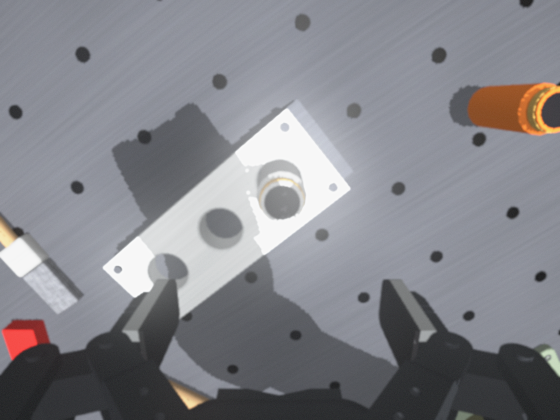

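The canister stands upright in nest0, with its mouth at (282,202) against (279,201) predicted for the home height. The fingers are clear, so I'm handing in.

```bash
python3 -c "
from plant import env
print(env.sign_off())"
```

```text
the job is handed in; nothing more can be done
None
```

The canister is home in nest0, the clear nest: the floor was felt at the expected home height at about 17 N, it was released standing upright, nothing else was touched as far as I could tell, and the job was handed in at about 16 s; sign-off returned no verdict.

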